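# Clear the forming die and start the next cycle

### The arm

A 7-joint arm with a two-finger parallel gripper is mounted at the origin on a cart in front of the work surface, level with it; the furniture and walls round the work are solid. World frame = base frame: x ahead of the robot, y to its left, z up, the work surface at z = 0. Lengths are in m, angles in rad, forces in N, time in s.
With the tool pointing down it reaches from about 0.425 to 0.925 m from the base axis. Payload 6.8 kg.
Tool frame: the origin (TCP) lies midway between the tips of the shut fingers; the grasp point (between the pads) lies 19 mm behind it; z points along the fingers, y is the direction in which the jaws open and shut (so a half turn about z gives the same grasp; the last joint's range is limited). The gripper opens to 85 mm and grips with 20 to 120 N. Pads are 22 mm wide; open, the fingers measure 114 mm over their backs; the gripper's body (76 mm by 85 mm) begins 54 mm behind the grasp point. The pads swing forward as they close: fully open they stand 13 mm farther back than shut.
Start: joints at [-1.326, 0.477, 0.022, 1.555, -0.011, 1.109, -0.083], TCP at [0.233, 0.633, 0.231] pointing down, gripper open.
Joint ranges: [-2.96, 2.96], [-0.34, 2.1], [-1.41, 1.46], [0.24, 2.44], [-1.37, 4.51], [0.17, 1.92], [-2.96, 2.96]. Speed limits (rad/s): [2.39, 2.39, 3.14, 3.14, 3.14, 3.14, 3.14].

### API

Orientations are given as a unit quaternion [w, x, y, z].
In Python, from station import readout, eyes, ticket gives the robot as it stands. The module is installed in compiled form; this text tells all that it offers.
- The arm moves only by the shell command python3 -m crank 'ROWS' [FORCE]. ROWS is JSON, a list of rows, each an object of numbers: "jaw": the opening in per cent of the stroke, from 0 (shut) to 100 (fully open); "x", "y", "z": the shift along the tool's x, y, z in mm; "ax", "ay", "az": the turn, a rotation vector about the tool's x, y, z in degrees. In form: [{"jaw": .., "x": .., "y": .., "z": .., "ax": .., "ay": .., "az": ..}, ...]. A call has 1 to 12 rows; each row shifts and turns the commanded pose from where the row before left it, along the tool's axes as they then stand; what a row does not reach is not made up. A row lasts 1/8 s, in which the tool goes at most 62.5 mm and 10.7 degrees, less where a joint would pass 70% of its speed; a pose out of reach is approached as far as the arm can. A call with a gripper value outside its range is refused whole. The fingers move at their own pace and stop on an object; FORCE is the grip in N (left out, the last holds). Time passes only in rows, so rows that do not move let the fingers close. It gives the time, the measured TCP pose, the force and the opening at its end, in the units of the state.
- readout.get_obs(): the state, without advancing time (a new reading comes with each control period).
- eyes.read_camera(name): name is "scene" or "side" or "wrist"; returns (picture, depth): 420x560x3 uint8, red, green, blue; 420x560 float32, m along the optical axis (not along the pixel's ray), 0 where there is no reading.
- eyes.calibration(name): a dict with "fx", "fy", "cx", "cy" (pixels), "k1" (the pictures are not rectified: a ray, as slopes to the right and down, at radius r is drawn at 1 + k1 r^2 times it, then the intrinsics apply), "R" (3x3) and "t" (3): a world point X has camera coordinates R X + t. Camera axes: x right, y down, z forward; pixel columns grow to the right and rows downward; lengths in m; the calibration is good to about 2 mm. A picture is of the moment at which its call begins: read the wrist's pose just before it. calibration takes no time and is no camera call; for the wrist camera it gives the pose at the moment of the call.
- ticket.hand_in(): hands the job in, once; it reports no verdict.
The state is a dict: "t": time; "q": joint angles; "joint_vel": joint speeds; "joint_torque": joint torques, N m; "eef_pos": TCP position; "tool_rot": TCP orientation; "contact_force": force on the tool from outside, world axes, zero at the start; "torque": the same for the moment, N m; "gripper_width": opening from 0.0 (shut) to 1.0 (fully open).
Only numpy, scipy, OpenCV 4.12 (cv2) and the standard library are available. Lean on these libraries where they do the work, as an engineer would, in place of code of your own. Each camera call takes 0.05 s, during which the arm holds its last target. There are 200 camera calls.

### The job

Lift the formed aluminium bracket out of the open die and lay it flat, flange down, in the green parts tray, setting it down gently rather than dropping it. When it lies there and you have let go, flip up the red guard of the start box until it stays up by itself, then press the green button beneath it fully and leave the guard up. Leave the piston standing behind the work where it is.

Things in the scene. Friction and masses are not known exactly. Their poses are not given: they have to be found in the camera images.
- bracket: formed aluminium bracket, 0.2 kg, loose: a flange 110 (own x) x 48 (own y) x 9 mm and, standing on its middle, an upright web 56 (x) x 10 (y) mm whose top is 44 mm above the underside; two bolt bosses 26 mm across and 12 mm above the underside at own x = +-40 mm. Origin at the centre of the underside, z up. The web can be pinched across its 10 mm thickness. At the start it lies in the die's cavity.
- die: open lower die, fixed: blue base 196 (own x) x 126 (own y) x 14 mm, with a dark steel block 176 x 108 mm on it whose top face is 44 mm above the table; in it a rectangular cavity 114 x 52 mm, 10 mm deep (floor 34 mm above the table), 2 mm clearance all round the bracket's flange. Two guide pillars 16 mm thick rise 27 mm above the face at own (-74, -40) and (74, 40) mm. Origin at the centre of the underside; own x is the cavity's long axis.
- parts_tray: open green parts tray, fixed, empty, 220 (own x) x 160 (own y) x 30 mm high outside, walls and floor 4 mm thick. Origin at the centre of the underside (inner floor at own z = 4 mm).
- start_box: start box, fixed: grey housing 112 (own x) x 84 (own y) x 55 mm with yellow top plate, the green button on its top, the red guard over it. Origin at the centre of the underside; own -x is the front, where the guard's tab sticks out.
- guard (a joint): angle of the red guard, rad: 0 shut, grows as its front edge swings up and back, stop at 2.0. Light (35 g). Let go below about 1.0 it falls shut; from there to about 1.35 it stays where it is left, and beyond that it falls back to its stop.
- guard_tab (a point): centre of the round bead (14 mm across, 14 mm wide along the hinge line, axis parallel to the hinge) at the end of the guard's tab; with the guard shut it is 87 mm above the table, 17 mm in front of the housing's front face. The tab behind the bead is 12 mm wide and runs 31 mm to the hood, which is 56 mm wide. It moves with the guard. It can be pinched along the hinge line, from above, and turns between the fingers.
- guard_hinge (a point): centre of the guard's hinge line, which lies along the start box's own y, 62 mm above the table; 116 mm from the bead's centre.
- button_top (a point): centre of the top of the green button (30 mm across); it goes down as the button is pressed.
- button (a joint): travel of the green button, m: 0 released, 0.006 fully down (about 5 N); springs back.
- piston: aluminium piston, loose, standing behind the work, about 64 x 72 x 50 mm; origin at the centre of the underside. A bystander.

How it is judged:
By the outcome, as a careful person would: the job done as asked, in the order asked, and still so for the second after the job is handed in, with the robot touching nothing.
It also fails if it takes over 64 s, if anything falls off the work surface, if the arm or the gripper's body presses on something with over 40 N, if the wrist force passes 120 N, or if a joint passes its speed limit or range.

## Working session

There is one attempt and no reset: what is moved stays moved. The work goes in short steps, Python scripts to look and compute and a shell command to move; the robot and the scene stay as the last step left them, time stands still between calls to the robot, and variables do not carry over. Pictures are saved under pics/ and viewed, about 8 in all and at most 12, crops included, and the job is handed in when it is done.

```bash
ls; mkdir -p pics
cat > h.py <<'E'
import numpy as np, cv2
from station import readout, eyes, ticket
def cap(n):
    c=eyes.calibration(n); c={k:(np.array(v) if k in 'Rt' else v) for k,v in c.items()}
    im,d=eyes.read_camera(n); return im,d,c
def slopes(c,uv):
    uv=np.atleast_2d(np.asarray(uv,float)); p=(uv-[c['cx'],c['cy']])/[c['fx'],c['fy']]
    s=p.copy()
    for _ in range(20): s=p/(1+c['k1']*(s**2).sum(1,keepdims=True))
    return s
def rays(c,uv):
    s=slopes(c,uv); d=np.c_[s,np.ones(len(s))]@c['R']; return -c['R'].T@c['t'], d
def onz(c,uv,z):
    o,d=rays(c,uv); return o+d*((z-o[2])/d[:,2:3])
def cloud(c,d):
    v,u=np.nonzero(d>0); s=slopes(c,np.c_[u,v]); z=d[v,u][:,None]
    return (np.c_[s*z,z]-c['t'])@c['R'], u, v
def proj(c,X):
    X=np.atleast_2d(X)@c['R'].T+c['t']; s=X[:,:2]/X[:,2:]; r=(s**2).sum(1,keepdims=True)
    return s*(1+c['k1']*r)*[c['fx'],c['fy']]+[c['cx'],c['cy']]
def save(n,im): cv2.imwrite('pics/'+n+'.png',im[:,:,::-1])
E
python3 - <<'E'
from h import *
print(readout.get_obs())
for n in ['scene','side']:
    im,d,c=cap(n); save(n,im); np.savez('/tmp/'+n,im=im,d=d); print(n,-c['R'].T@c['t'],c['R'][2],c['fx'],c['k1'],(d>0).mean())
E
```

```text
pics
{'t': 0.0, 'q': array([-1.32608042,  0.47785939,  0.02232314,  1.55641746, -0.01150323,
        1.10929866, -0.08311243]), 'joint_vel': array([ 0.00021863,  0.0012007 , -0.0007514 ,  0.00054625,  0.00061143,
        0.00026786,  0.00096517]), 'joint_torque': array([-1.10190049e-03, -5.96434808e+01,  1.60742797e+00, -2.81206638e+01,
        1.24648085e-02,  9.30065929e-03, -2.45097971e-05]), 'eef_pos': array([0.23304298, 0.6328789 , 0.23029999]), 'tool_rot': array([-9.88264819e-05,  1.75483105e-01,  9.84482006e-01, -9.22197702e-04]), 'contact_force': array([-0.42775435,  0.63354641,  0.39988166]), 'torque': array([0.01983858, 0.06919608, 0.00124201]), 'gripper_width': 0.999832009354273}
scene [-0.29231491 -0.53660465  0.82815642] [ 0.70392432  0.42495526 -0.56912527] 526.8013846584698 -0.13766885305081017 0.9933886054421769
side [ 0.3062147  -0.53754796  0.63416351] [ 0.36716163  0.6318279  -0.68263156] 383.5426360967468 0.02545836016772241 0.9961394557823129
```

Run:
```python
import cv2,numpy as np
a=cv2.imread('pics/scene.png');b=cv2.imread('pics/side.png')
s=cv2.resize(np.vstack([a,b]),None,fx=.71,fy=.71)
cv2.imwrite('pics/both.png',s)
```

```text
(no output)
```

View pics/both.png

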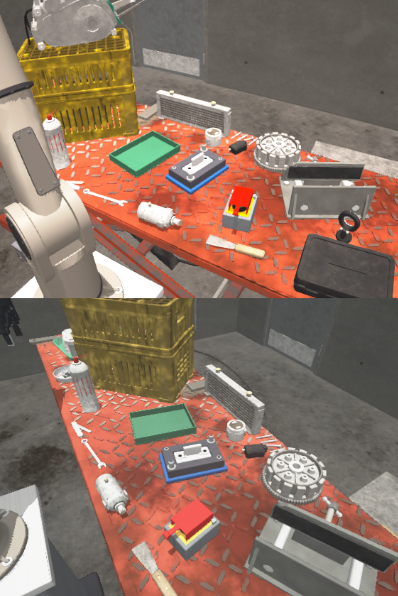

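Both views show the green tray, then the blue/dark die with the bracket, then the start box with the red guard. In the scene view these are at about (204,215), (277,235) and (335,290) full-res. In the side view they are at about (225,175), (273,225) and (275,320). Next I measure them by colour and depth.

Run:
```python
from h import *
for n in ['scene','side']:
    f=np.load(f'/tmp/{n}.npz'); c=eyes.calibration(n); c={k:(np.array(v) if k in 'Rt' else v) for k,v in c.items()}
    P,u,v=cloud(c,f['d']); hsv=cv2.cvtColor(f['im'],cv2.COLOR_RGB2HSV)[v,u].astype(int); H,S,V=hsv.T
    box=(P[:,0]>.35)&(P[:,0]<1.0)&(abs(P[:,1])<.6)&(P[:,2]>-.03)&(P[:,2]<.2)
    if 1:
        t=box&(H<12)&(abs(P[:,2])<.02); print(n,'table z',np.median(P[t,2]))
    def rep(nm,m):
        mm=np.zeros(f['d'].shape,np.uint8); mm[v[m],u[m]]=1
        k,l,st,ce=cv2.connectedComponentsWithStats(mm)
        if k<2: print(nm,'none'); return
        i=1+np.argmax(st[1:,4]); sel=m&(l[v,u]==i); Q=P[sel]
        r=cv2.minAreaRect((Q[:,:2]*1000).astype(np.float32)); 
        print(n,nm,len(Q),'rect mm',np.round(r[0],1),np.round(r[1],1),round(r[2],1),'z',np.round(np.percentile(Q[:,2],[2,50,98])*1000,1),'px',ce[i].round())
        return Q
    rep('tray',box&(H>55)&(H<90)&(S>80)&(P[:,2]>.02))
    rep('trayall',box&(H>55)&(H<90)&(S>80))
    rep('blue',box&(H>100)&(H<125)&(S>130))
    rep('yellow',box&(H>20)&(H<35)&(S>120))
    rep('red_hi',box&((H<6)|(H>174))&(S>150)&(P[:,2]>.05))
    rep('dieface',box&(abs(P[:,2]-.044)<.004)&(S<90))
    rep('webtop',box&(abs(P[:,2]-.078)<.005)&(S<90))
```

```text
scene table z -0.0008991266653879012
scene tray 680 rect mm [590.3 227.6] [166.3 223.8] 78.1 z [20.2 25.7 32. ] px [204. 215.]
scene trayall 3510 rect mm [589.8 227.8] [168.4 226.8] 77.6 z [ 0.6  5.8 30. ] px [203. 216.]
scene blue 585 rect mm [592.3  -2.4] [123.5 196.1] 75.7 z [ 2.  11.8 16.7] px [277. 255.]
scene yellow 6281 rect mm [624.  469.7] [250.2 395.5] 84.5 z [  9.  111.9 198. ] px [135. 164.]
scene red_hi 887 rect mm [ 455.4 -227. ] [125.3  57.1] 14.2 z [68.6 89.4 92.6] px [339. 279.]
scene dieface 1524 rect mm [593.6   0.7] [110.7 179.8] 77.0 z [40.5 44.1 47.5] px [277. 233.]
scene webtop 404 rect mm [ 603.5 -461.7] [ 13.1 247.1] 27.7 z [73.1 78.1 82.8] px [467. 279.]
side table z -0.0001714275225564937
side tray 102 rect mm [572.2 154.3] [  7.9 208. ] 78.3 z [28.1 30.2 32.9] px [230. 189.]
side trayall 2286 rect mm [590.6 228.5] [160.  213.7] 77.7 z [ 2.2  4.6 30.5] px [226. 176.]
side blue 430 rect mm [593.8  -1.5] [119.6 192.1] 76.2 z [11.3 14.3 16.6] px [263. 244.]
side yellow 6610 rect mm [662.7 552.8] [265.2 369.5] 43.3 z [ 10.9 109.4 198.2] px [193. 103.]
side red_hi 1995 rect mm [ 455.6 -224. ] [124.9  57.8] 12.5 z [66.3 90.3 93.1] px [268. 311.]
side dieface 2239 rect mm [594.6   2.7] [112.1 175.7] 76.0 z [40.6 44.3 47.5] px [270. 221.]
side webtop 667 rect mm [ 699.4 -411.4] [  4.7 239.4] 27.9 z [73.2 78.  82.7] px [465. 345.]
```

Run:
```python
from h import *
for n in ['scene','side']:
    f=np.load(f'/tmp/{n}.npz'); c=eyes.calibration(n); c={k:(np.array(v) if k in 'Rt' else v) for k,v in c.items()}
    P,u,v=cloud(c,f['d']); hsv=cv2.cvtColor(f['im'],cv2.COLOR_RGB2HSV)[v,u].astype(int); H,S,V=hsv.T
    def rect(nm,Q):
        if len(Q)<5: return print(n,nm,len(Q))
        r=cv2.minAreaRect((Q[:,:2]*1000).astype(np.float32)); print(n,nm,len(Q),np.round(r[0],1),np.round(r[1],1),round(r[2],1),'z',np.round(np.percentile(Q[:,2],[2,50,98])*1000,1))
    # die frame
    a=np.radians(-14); ex=np.array([np.cos(a),np.sin(a)]); ey=np.array([-ex[1],ex[0]]); w=P[:,:2]-[.594,.0015]; lx,ly=w@ex,w@ey
    rect('web',P[(abs(lx)<.045)&(abs(ly)<.02)&(P[:,2]>.062)&(P[:,2]<.09)])
    rect('webtop',P[(abs(lx)<.045)&(abs(ly)<.02)&(P[:,2]>.074)&(P[:,2]<.09)])
    for s in (-1,1): rect('pillar%d'%s,P[(abs(lx-s*.074)<.02)&(abs(ly-s*.04)<.02)&(P[:,2]>.06)&(P[:,2]<.085)])
    # guard
    b=np.radians(13.5); ex=np.array([np.cos(b),np.sin(b)]); ey=np.array([-ex[1],ex[0]]); w=P[:,:2]-[.4555,-.2255]; lx,ly=w@ex,w@ey
    red=((H<6)|(H>174))&(S>150)&(P[:,2]>.055)&(P[:,2]<.11)&(abs(lx)<.09)&(abs(ly)<.06)
    for lo in np.arange(-.07,.08,.01):
        m=red&(lx>=lo)&(lx<lo+.01)
        if m.sum()>2: print(n,'guard lx %.0f'%(lo*1000),m.sum(),'ly',np.round(np.percentile(ly[m],[3,97])*1000,1),'z',np.round(np.percentile(P[m,2],[3,50,97])*1000,1))
    yl=(H>20)&(H<35)&(S>120)&(abs(lx)<.09)&(abs(ly)<.07)&(P[:,2]>.03)&(P[:,2]<.08); rect('boxyellow',P[yl])
    gr=(S<60)&(abs(lx)<.1)&(abs(ly)<.07)&(P[:,2]>.01)&(P[:,2]<.058); rect('boxgrey',P[gr])
    # height map coarse (y>0.05 region and all), max z per 0.1 cell
    if n=='side':
        for x0 in np.arange(.1,1.0,.1):
            print('x%.1f'%x0,[ '%3d'%(1000*np.percentile(P[m,2],98)) if (m:=((P[:,0]>=x0)&(P[:,0]<x0+.1)&(P[:,1]>=y0)&(P[:,1]<y0+.1))).sum()>5 else '  .' for y0 in np.arange(-.4,.8,.1)])
```

```text
scene web 144 [595.6   0.7] [13.6 59.5] 76.9 z [62.6 73.5 80.3]
scene webtop 69 [593.6   1.2] [13.2 54.4] 78.7 z [74.3 77.1 80.6]
scene pillar-1 31 [509.2 -22.1] [10.2 14.1] 35.7 z [60.3 66.6 73.4]
scene pillar1 27 [672.3  20. ] [12.5 12.9] 29.7 z [60.6 65.2 71.1]
scene guard lx -70 14 ly [-2.3  7.2] z [85.1 88.2 93.6]
scene guard lx -60 30 ly [-5.6  5.8] z [82.8 91.2 93.2]
scene guard lx -50 18 ly [-5.2  5.9] z [86.5 89.3 91.5]
scene guard lx -40 22 ly [-4.5  5.8] z [87.7 89.2 92. ]
scene guard lx -30 75 ly [-27.4  25.9] z [70.1 88.7 91.9]
scene guard lx -20 110 ly [-27.6  25.8] z [65.  89.1 92.2]
scene guard lx -10 101 ly [-28.   25.8] z [66.2 89.2 92.6]
scene guard lx 0 90 ly [-27.7  24.3] z [82.2 89.3 91.8]
scene guard lx 10 86 ly [-28.2  24.7] z [79.  89.3 91.5]
scene guard lx 20 96 ly [-28.4  23.8] z [73.8 89.5 91.9]
scene guard lx 30 89 ly [-28.5  24.3] z [79.6 89.4 92.3]
scene guard lx 40 82 ly [-28.8  24.5] z [84.6 90.  92.7]
scene guard lx 50 73 ly [-28.9  25.4] z [78.5 89.5 92.1]
scene boxyellow 226 [ 469.9 -222.3] [89.  66.5] 12.7 z [52.4 55.7 59.8]
scene boxgrey 990 [ 44
[... 1422 characters left out ...]
 '375', '  2', '  2']
x0.3 [' 18', ' 18', '  7', ' 55', ' 63', '  6', '  8', ' 10', '202', '  3', '  3', ' 26', ' 25']
x0.4 ['  3', ' 91', ' 91', ' 15', '  4', ' 28', ' 30', '  4', '190', '361', '353', '  .', '  .']
x0.5 ['123', ' 90', ' 89', ' 68', ' 78', ' 30', '  6', ' 30', '368', '365', ' 87', '268', '  .']
x0.6 ['125', ' 56', '  3', ' 72', ' 71', ' 30', ' 29', '367', '368', '364', ' 86', '224', '218']
x0.7 ['125', ' 67', ' 68', ' 28', ' 51', '  3', ' 30', '368', '364', '  .', '223', '221', '  .']
x0.8 [' 56', ' 69', ' 69', ' 27', '130', '123', '130', '122', '341', '326', '  .', '  .', '  .']
x0.9 ['  3', ' 59', '  .', ' 11', '  4', '  .', '  .', '  .', '  5', '  4', '  .', '  .', '  .']
```

Run:
```python
from h import *
n='scene'
f=np.load(f'/tmp/{n}.npz'); c=eyes.calibration(n); c={k:(np.array(v) if k in 'Rt' else v) for k,v in c.items()}
P,u,v=cloud(c,f['d']); hsv=cv2.cvtColor(f['im'],cv2.COLOR_RGB2HSV)[v,u].astype(int); H,S,V=hsv.T
for x0 in np.arange(.2,.9,.05):
    print('x%.2f'%x0,[ '%3d'%(1000*np.percentile(P[m,2],98)) if (m:=((P[:,0]>=x0)&(P[:,0]<x0+.05)&(P[:,1]>=y0)&(P[:,1]<y0+.05)&(u>0))).sum()>5 else '  .' for y0 in np.arange(.2,.8,.05)])
m=(H>20)&(H<35)&(S>120)&(P[:,2]>.1)&(P[:,1]>.2)&(P[:,0]>.2)&(P[:,0]<1.2)
print('crate',cv2.minAreaRect((P[m,:2]*1000).astype(np.float32)),P[m].min(0),P[m].max(0))
```

```text
x0.20 ['  .', '  .', '  .', '  .', '  .', '  .', '  .', '  .', '  .', '  .', '  .', '-751', '-752']
x0.25 ['  1', '  1', '  .', '  .', '  .', '  .', '  .', '  .', '  .', '  .', '-29', '  .', '-755']
x0.30 ['  5', '  7', '  9', '  5', '  1', '  1', '  .', '  .', '  .', '  .', '  .', '  .', '  .']
x0.35 ['  2', '  2', '  2', '  2', '180', '207', '  .', '  .', '  .', '  .', '  .', '  .', '  .']
x0.40 ['  2', '  2', '  2', '  1', '165', '204', '  .', '369', '368', '  .', '  .', '  .', '  .']
x0.45 [' 30', ' 30', ' 27', '  3', '  3', '  4', '367', '367', '363', '369', '369', '  .', '  .']
x0.50 ['  6', '  7', ' 30', '  2', '  3', '366', '366', '535', '549', '469', '370', '369', '  .']
x0.55 ['  7', '  7', ' 29', '  2', '368', '364', '547', '549', '543', '534', '509', '467', '  .']
x0.60 ['  7', ' 28', ' 28', '366', '366', '514', '536', '535', '363', '533', '530', '420', '371']
x0.65 [' 28', ' 27', '364', '366', '499', '532', '535', '363', '  .', '  .', '216', '210', '  .']
x0.70 [' 28', ' 27', '361', '369', '511', '524', '362', '-750', '-753', '215', '210', '  .', '120']
x0.75 ['  3', '  2', '  1', '367', '470', '495', '362', ' 36', '215', '213', '  .', '122', '  .']
x0.80 ['106', '113', '115', '494', '500', '503', '465', '218', '184', '119', '121', '  .', '  .']
x0.85 ['122', '132', '122', '502', '499', '472', '409', '  .', '122', '121', '  .', '  .', '  .']
crate ((680.6123046875, 609.2252197265625), (384.4922790527344, 421.8976745605469), 43.447750091552734) [0.42381668 0.33770521 0.10005473] [0.8826805  0.81797442 0.41063166]
```

```bash
cat >> h.py <<'E'
from scipy.spatial.transform import Rotation as Ro
def tool(): 
    o=readout.get_obs(); q=o['tool_rot']; return o, Ro.from_quat([q[1],q[2],q[3],q[0]])
def goto(pts,yaw=None):
    "pts world m list; prints tool shifts (mm) between successive points from present orientation; then turn for tool y at yaw deg"
    o,R=tool(); p=o['eef_pos']
    for t in pts:
        t=np.array(t); print('shift',np.round(R.inv().apply(t-p)*1000,1)); p=t
    if yaw is not None:
        Z=np.array([0,0,-1.]);y=np.array([np.cos(np.radians(yaw)),np.sin(np.radians(yaw)),0]);T=Ro.from_matrix(np.c_[np.cross(y,Z),y,Z])
        T2=Ro.from_matrix(np.c_[-np.cross(y,Z),-y,Z])
        print('turn',np.round((R.inv()*T).as_rotvec(degrees=True),1),'or',np.round((R.inv()*T2).as_rotvec(degrees=True),1))
E
python3 -c "
from h import *
goto([(.233,.633,.36),(.31,.38,.36),(.56,.0,.28)],76)"
```

```text
shift [ 0.000e+00 -1.000e-01 -1.296e+02]
shift [-159.7 -210.8    0.4]
shift [-365.9 -270.1   80.5]
turn [-0.1  0.  -6.2] or [0.000e+00 1.000e-01 1.738e+02]
```

```bash
python3 -m crank '[{"z":-43},{"z":-43},{"z":-43},{"x":-32,"y":-42},{"x":-32,"y":-42},{"x":-32,"y":-42},{"x":-32,"y":-42},{"x":-32,"y":-42},{"az":-6}]'; python3 -c "
from h import *
goto([(.56,.0,.28)],76)"
```

```text
shift [-525.5 -481.1  -48.7]
turn [-0.1  0.  -6.2] or [0.000e+00 1.000e-01 1.738e+02]schema error: expected keys jaw, x, y, z, ax, ay, az
```

```bash
python3 -m crank '[{"jaw":100,"x":0,"y":0,"z":-43,"ax":0,"ay":0,"az":0},{"jaw":100,"x":0,"y":0,"z":-43,"ax":0,"ay":0,"az":0},{"jaw":100,"x":0,"y":0,"z":-43,"ax":0,"ay":0,"az":0},{"jaw":100,"x":-32,"y":-42,"z":0,"ax":0,"ay":0,"az":0},{"jaw":100,"x":-32,"y":-42,"z":0,"ax":0,"ay":0,"az":0},{"jaw":100,"x":-32,"y":-42,"z":0,"ax":0,"ay":0,"az":0},{"jaw":100,"x":-32,"y":-42,"z":0,"ax":0,"ay":0,"az":0},{"jaw":100,"x":-32,"y":-42,"z":0,"ax":0,"ay":0,"az":0},{"jaw":100,"x":0,"y":0,"z":0,"ax":0,"ay":0,"az":-6}]'; python3 -c "
from h import *
goto([(.56,.0,.28)],76)"
```

```text
t: 1.23
eef_pos: [0.3128, 0.3768, 0.3605]
tool_rot: [0.0, 0.126, 0.992, -0.0]
contact_force: [0.4, 0.5, 0.3]
gripper_width: 1.002
shift [-333.4 -303.1   80.8]
turn [-0.   0.  -0.5] or [1.000e-01 0.000e+00 1.795e+02]
```

```bash
python3 -m crank '[{"jaw":100,"x":-33,"y":-30,"z":8,"ax":0,"ay":0,"az":-0.5},{"jaw":100,"x":-33,"y":-30,"z":8,"ax":0,"ay":0,"az":0},{"jaw":100,"x":-33,"y":-30,"z":8,"ax":0,"ay":0,"az":0},{"jaw":100,"x":-33,"y":-30,"z":8,"ax":0,"ay":0,"az":0},{"jaw":100,"x":-33,"y":-30,"z":8,"ax":0,"ay":0,"az":0},{"jaw":100,"x":-33,"y":-30,"z":8,"ax":0,"ay":0,"az":0},{"jaw":100,"x":-33,"y":-30,"z":8,"ax":0,"ay":0,"az":0},{"jaw":100,"x":-33,"y":-30,"z":8,"ax":0,"ay":0,"az":0},{"jaw":100,"x":-33,"y":-30,"z":8,"ax":0,"ay":0,"az":0},{"jaw":100,"x":-33,"y":-30,"z":8,"ax":0,"ay":0,"az":0},{"jaw":100,"x":0,"y":0,"z":0,"ax":0,"ay":0,"az":0}]'
python3 - <<'E'
from h import *
im,d,c=cap('wrist'); save('w1',im); np.savez('/tmp/w1',im=im,d=d,**{k:np.array(v) for k,v in c.items()})
print(-c['R'].T@c['t'],c['R'],c['fx'],c['cx'],c['cy'])
E
```

```text
t: 2.6
eef_pos: [0.5603, 0.0073, 0.2794]
tool_rot: [-0.0, 0.122, 0.992, -0.001]
contact_force: [-0.6, 1.5, 0.0]
gripper_width: 1.001
[0.49672505 0.02261065 0.42136321] [[ 0.24308055  0.97000173 -0.00291395]
 [ 0.93715769 -0.23407263  0.25873824]
 [ 0.25029447 -0.06562506 -0.96594308]] 340.0646308026007 275.7621743016341 207.550036194429
```

View pics/w1.png

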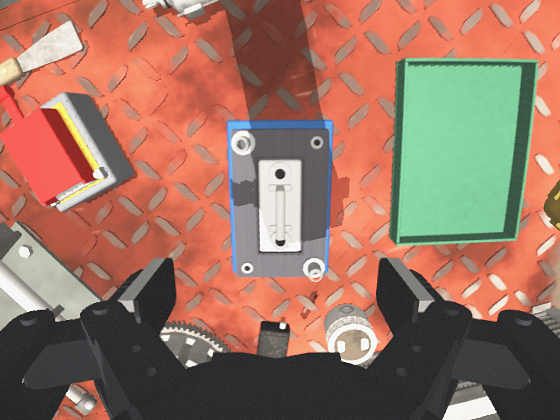

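The wrist view shows the bracket in the cavity at about (280,207), with its web from (281,185) to (281,240). The tray is at (467,150), the start box at (65,150) and the piston at (350,335). Now I refine the positions from this closer view.

Run:
```python
from h import *
f=np.load('/tmp/w1.npz'); c={k:(f[k] if k in 'Rt' else float(f[k])) for k in ['fx','fy','cx','cy','k1','R','t']}; im,d=f['im'],f['d']
P,u,v=cloud(c,d); hsv=cv2.cvtColor(im,cv2.COLOR_RGB2HSV); H,S,V=[hsv[v,u][:,i].astype(int) for i in range(3)]
def rect(nm,Q):
    r=cv2.minAreaRect((Q[:,:2]*1000).astype(np.float32)); print(nm,len(Q),np.round(r[0],1),np.round(r[1],1),round(r[2],1),'z',np.round(np.percentile(Q[:,2],[2,50,98])*1000,1))
w=(u>255)&(u<305)&(v>160)&(v<255)
rect('webtop',P[w&(P[:,2]>.070)])
# flange outline by brightness
m=np.zeros(d.shape,np.uint8); m[155:258,250:310]=(hsv[155:258,250:310,2]>120)&(hsv[155:258,250:310,1]<60)
m=cv2.morphologyEx(m,cv2.MORPH_OPEN,np.ones((3,3)))
cs,_=cv2.findContours(m,0,2); k=max(cs,key=cv2.contourArea); r=cv2.minAreaRect(k); print(r)
b=onz(c,cv2.boxPoints(r),.043); rect('flange',b)
rect('blue',P[(H>100)&(H<125)&(S>130)&(u>220)&(u<340)&(v>110)&(v<285)])
g=(H>55)&(H<90)&(S>80)&(u>380); rect('tray',P[g]); rect('trayrim',P[g&(P[:,2]>.02)])
Q=P[(u>322)&(u<376)&(v>300)&(v<352)&(P[:,2]>.03)&(P[:,2]<.1)]; rect('piston',Q)
goto([(.5945,.001,.15),(.5945,.001,.034+.012)],76)
```

```text
webtop 453 [5.955e+02 4.000e-01] [ 8.6 55. ] 76.0 z [74.5 77.  78.7]
((279.5, 205.0), (92.0, 43.0), 90.0)
flange 4 [594.8   1.4] [ 51.4 109.6] 76.0 z [43. 43. 43.]
blue 1401 [595.7   2.6] [125.4 194.4] 76.3 z [10.6 13.2 43.4]
tray 23720 [591.3 240.3] [184.2 223.4] 77.9 z [ 1.7  3.6 29.7]
trayrim 2966 [591.2 228.7] [161.4 218.7] 78.0 z [20.4 28.3 30.7]
piston 1480 [785.3  50.2] [63.4 42.2] 75.3 z [31.  48.7 50.7]
shift [-3.590e+01  1.000e-01  1.295e+02]
shift [-1.00e-01  1.00e-01  1.04e+02]
turn [-0.1 -0.1  0.1] or [ 1.000e-01 -1.000e-01 -1.799e+02]
```

```bash
python3 -m crank '[{"jaw":45,"x":-36.5,"y":0,"z":30,"ax":0,"ay":0,"az":0},{"jaw":45,"x":0,"y":0,"z":50,"ax":0,"ay":0,"az":0},{"jaw":45,"x":0,"y":0,"z":50,"ax":0,"ay":0,"az":0},{"jaw":45,"x":0,"y":0,"z":40,"ax":0,"ay":0,"az":0},{"jaw":45,"x":0,"y":0,"z":25,"ax":0,"ay":0,"az":0},{"jaw":45,"x":0,"y":0,"z":10,"ax":0,"ay":0,"az":0},{"jaw":45,"x":0,"y":0,"z":0,"ax":0,"ay":0,"az":0},{"jaw":45,"x":0,"y":0,"z":0,"ax":0,"ay":0,"az":0}]' 50
python3 - <<'E'
from h import *
goto([(.5952,.0008,.050)],76)
im,d,c=cap('wrist'); save('w2',im)
E
```

```text
t: 3.65
eef_pos: [0.5963, 0.0029, 0.0766]
tool_rot: [0.001, 0.119, 0.993, 0.0]
contact_force: [-0.0, 0.4, 0.9]
gripper_width: 0.449
shift [ 0.6 -2.3 26.6]
turn [0.1 0.1 0.3] or [-2.000e-01  1.000e-01 -1.797e+02]
```

View pics/w2.png

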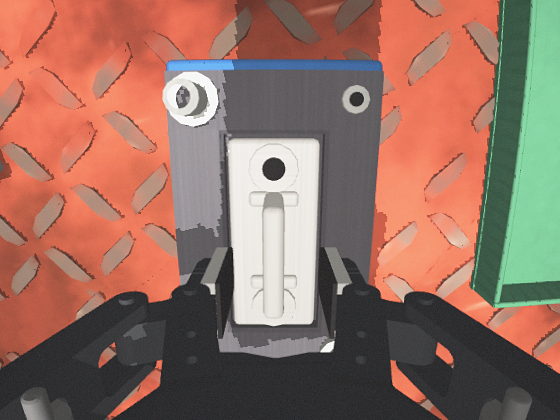

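The web's centre is at column 273 and the jaws' midpoint is near 280, so the jaws need about 2 mm towards -y, which agrees with the computed shift.

```bash
python3 -m crank '[{"jaw":45,"x":0.6,"y":-2.2,"z":6,"ax":0,"ay":0,"az":0.3},{"jaw":45,"x":0,"y":0,"z":10,"ax":0,"ay":0,"az":0},{"jaw":45,"x":0,"y":0,"z":10,"ax":0,"ay":0,"az":0},{"jaw":45,"x":0,"y":0,"z":0,"ax":0,"ay":0,"az":0},{"jaw":20,"x":0,"y":0,"z":0,"ax":0,"ay":0,"az":0},{"jaw":0,"x":0,"y":0,"z":0,"ax":0,"ay":0,"az":0},{"jaw":0,"x":0,"y":0,"z":0,"ax":0,"ay":0,"az":0},{"jaw":0,"x":0,"y":0,"z":0,"ax":0,"ay":0,"az":0},{"jaw":0,"x":0,"y":0,"z":0,"ax":0,"ay":0,"az":0}]' 50; python3 -c "
from h import *
goto([(.5952,.0008,.050)],76)"
```

```text
t: 4.82
eef_pos: [0.5946, 0.0005, 0.0496]
tool_rot: [0.0, 0.122, 0.993, 0.0]
contact_force: [-1.3, -0.1, 2.7]
gripper_width: 0.104
shift [-0.5  0.4 -0.4]
turn [ 0.  0. -0.] or [ 1.0e-01 -0.0e+00  1.8e+02]
```

```bash
python3 -m crank '[{"jaw":0,"x":0,"y":0,"z":-5,"ax":0,"ay":0,"az":0},{"jaw":0,"x":0,"y":0,"z":-10,"ax":0,"ay":0,"az":0},{"jaw":0,"x":0,"y":0,"z":-15,"ax":0,"ay":0,"az":0},{"jaw":0,"x":0,"y":0,"z":-30,"ax":0,"ay":0,"az":0},{"jaw":0,"x":0,"y":0,"z":-30,"ax":0,"ay":0,"az":0},{"jaw":0,"x":0,"y":0,"z":0,"ax":0,"ay":0,"az":0}]' 50
python3 - <<'E'
from h import *
im,d,c=cap('wrist'); save('w3',im)
# tray 0.591,.2285 long axis -12 -> jaw 78
goto([(.591,.2285,.14),(.591,.2285,.004+.0165+.006)],78)
E
```

```text
t: 5.58
eef_pos: [0.5962, 0.0004, 0.1423]
tool_rot: [0.003, 0.122, 0.993, 0.001]
contact_force: [0.6, -0.8, -2.2]
gripper_width: 0.108
shift [ 59.1 220.2   0.7]
shift [ 3.000e-01 -1.000e-01  1.135e+02]
turn [ 0.1  0.1 -2. ] or [ 2.00e-01 -1.00e-01  1.78e+02]
```

View pics/w3.png

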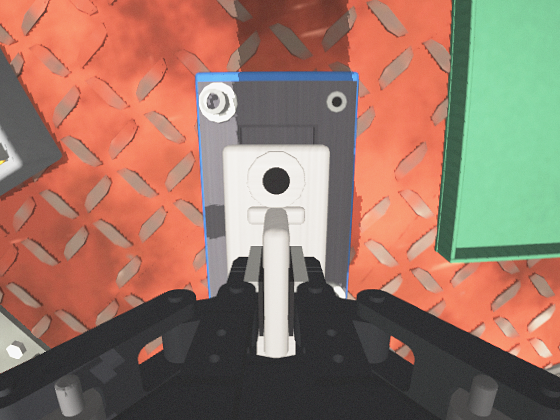

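The bracket hangs in the jaws level, clear of the cavity, with its web at about (277,280).

```bash
python3 -m crank '[{"jaw":0,"x":6,"y":22,"z":0,"ax":0,"ay":0,"az":-2},{"jaw":0,"x":12,"y":44,"z":0,"ax":0,"ay":0,"az":0},{"jaw":0,"x":12,"y":44,"z":0,"ax":0,"ay":0,"az":0},{"jaw":0,"x":12,"y":44,"z":0,"ax":0,"ay":0,"az":0},{"jaw":0,"x":9,"y":34,"z":0,"ax":0,"ay":0,"az":0},{"jaw":0,"x":6,"y":22,"z":0,"ax":0,"ay":0,"az":0},{"jaw":0,"x":3,"y":10,"z":0,"ax":0,"ay":0,"az":0},{"jaw":0,"x":0,"y":0,"z":30,"ax":0,"ay":0,"az":0},{"jaw":0,"x":0,"y":0,"z":40,"ax":0,"ay":0,"az":0},{"jaw":0,"x":0,"y":0,"z":25,"ax":0,"ay":0,"az":0},{"jaw":0,"x":0,"y":0,"z":12,"ax":0,"ay":0,"az":0},{"jaw":0,"x":0,"y":0,"z":0,"ax":0,"ay":0,"az":0}]' 50
python3 - <<'E'
from h import *
im,d,c=cap('side'); save('s2',im[100:280,120:360])
goto([(.591,.2285,.0196)],78)
E
```

```text
t: 7.12
eef_pos: [0.5821, 0.2273, 0.0319]
tool_rot: [-0.0, 0.105, 0.994, -0.001]
contact_force: [0.8, -0.1, -0.8]
gripper_width: 0.104
shift [-7.9  2.5 13.2]
turn [-0.   0.  -0.1] or [1.000e-01 0.000e+00 1.799e+02]
```

```bash
python3 -m crank '[{"jaw":0,"x":-4,"y":0,"z":4,"ax":0,"ay":0,"az":0},{"jaw":0,"x":-4,"y":0,"z":3,"ax":0,"ay":0,"az":0},{"jaw":0,"x":0,"y":0,"z":2,"ax":0,"ay":0,"az":0},{"jaw":0,"x":0,"y":0,"z":2,"ax":0,"ay":0,"az":0},{"jaw":0,"x":0,"y":0,"z":1,"ax":0,"ay":0,"az":0},{"jaw":0,"x":0,"y":0,"z":0,"ax":0,"ay":0,"az":0},{"jaw":0,"x":0,"y":0,"z":0,"ax":0,"ay":0,"az":0}]' 30
```

```text
t: 8.05
eef_pos: [0.5901, 0.2266, 0.0204]
tool_rot: [0.0, 0.105, 0.995, 0.0]
contact_force: [-0.7, -1.3, -2.0]
gripper_width: 0.105
```

```bash
python3 -m crank '[{"jaw":0,"x":0,"y":0,"z":0.5,"ax":0,"ay":0,"az":0},{"jaw":0,"x":0,"y":0,"z":0.5,"ax":0,"ay":0,"az":0},{"jaw":0,"x":0,"y":0,"z":0,"ax":0,"ay":0,"az":0}]'; python3 -m crank '[{"jaw":0,"x":0,"y":0,"z":0.5,"ax":0,"ay":0,"az":0},{"jaw":0,"x":0,"y":0,"z":0.5,"ax":0,"ay":0,"az":0},{"jaw":0,"x":0,"y":0,"z":0,"ax":0,"ay":0,"az":0}]'
```

```text
t: 8.43
eef_pos: [0.5901, 0.2266, 0.0196]
tool_rot: [0.0, 0.105, 0.995, 0.0]
contact_force: [-1.5, -0.9, 2.1]
gripper_width: 0.109
t: 8.8
eef_pos: [0.5901, 0.2266, 0.0196]
tool_rot: [-0.0, 0.105, 0.995, 0.0]
contact_force: [-5.2, -0.8, 12.1]
gripper_width: 0.105
```

```bash
python3 -m crank '[{"jaw":0,"x":0,"y":0,"z":-0.7,"ax":0,"ay":0,"az":0},{"jaw":15,"x":0,"y":0,"z":0,"ax":0,"ay":0,"az":0},{"jaw":30,"x":0,"y":0,"z":0,"ax":0,"ay":0,"az":0},{"jaw":45,"x":0,"y":0,"z":0,"ax":0,"ay":0,"az":0},{"jaw":45,"x":0,"y":0,"z":0,"ax":0,"ay":0,"az":0},{"jaw":45,"x":0,"y":0,"z":-15,"ax":0,"ay":0,"az":0},{"jaw":45,"x":0,"y":0,"z":-40,"ax":0,"ay":0,"az":0},{"jaw":45,"x":0,"y":0,"z":-60,"ax":0,"ay":0,"az":0},{"jaw":45,"x":0,"y":0,"z":-60,"ax":0,"ay":0,"az":0},{"jaw":45,"x":0,"y":0,"z":0,"ax":0,"ay":0,"az":0}]'
python3 - <<'E'
from h import *
im,d,c=cap('wrist'); save('w4',im)
P,u,v=cloud(c,d)
w=(abs(P[:,0]-.59)<.07)&(abs(P[:,1]-.2266)<.05)&(P[:,2]>.008)
Q=P[w]; 
for lo,hi in((.008,.02),(.035,.06)):
    q=Q[(Q[:,2]>lo)&(Q[:,2]<hi)]; r=cv2.minAreaRect((q[:,:2]*1000).astype(np.float32)); print(len(q),np.round(r[0],1),np.round(r[1],1),round(r[2],1),np.percentile(q[:,2],[5,50,95]))
E
```

```text
t: 10.05
eef_pos: [0.5935, 0.2273, 0.2007]
tool_rot: [0.005, 0.105, 0.994, 0.003]
contact_force: [1.0, 0.3, -1.0]
gripper_width: 0.452
4544 [590.8 225.1] [ 48.1 109.8] 78.0 [0.01091877 0.01261854 0.01648496]
688 [590.8 225. ] [ 9.8 55.4] 77.9 [0.04434361 0.04689734 0.04823616]
```

View pics/w4.png

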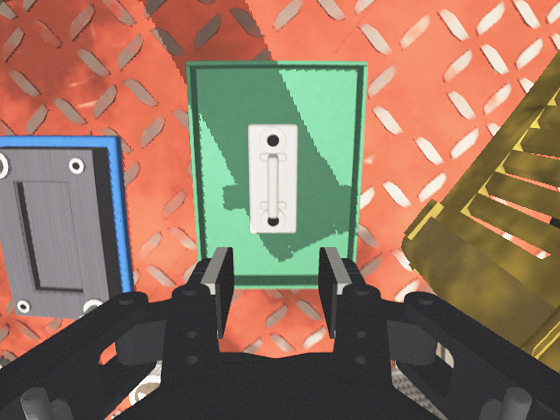

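The bracket lies flat in the tray. Its flange top is at 12.6 mm and its web top at 47 mm, against expected 13 and 48 mm, and it is centred. Next is the guard.

```bash
python3 -c "
from h import *
goto([(.42,-.234,.22)],103.5); print(readout.get_obs()['q'])"
```

```text
shift [  71.7 -486.5  -24.8]
turn [  0.2   0.3 -25.5] or [  0.4  -0.2 154.5]
[-0.79456525  0.46597543  0.45091691  1.72250884 -0.23588004  1.00071842
  1.10232201]
```

```bash
python3 -m crank '[{"jaw":45,"x":7,"y":-30,"z":-5,"ax":0,"ay":0,"az":0},{"jaw":45,"x":7,"y":-48,"z":-5,"ax":0,"ay":0,"az":0},{"jaw":45,"x":7,"y":-48,"z":-5,"ax":0,"ay":0,"az":0},{"jaw":45,"x":7,"y":-48,"z":-5,"ax":0,"ay":0,"az":0},{"jaw":45,"x":7,"y":-48,"z":-5,"ax":0,"ay":0,"az":0},{"jaw":45,"x":7,"y":-48,"z":0,"ax":0,"ay":0,"az":0},{"jaw":45,"x":7,"y":-48,"z":0,"ax":0,"ay":0,"az":0},{"jaw":45,"x":7,"y":-48,"z":0,"ax":0,"ay":0,"az":0},{"jaw":45,"x":7,"y":-48,"z":0,"ax":0,"ay":0,"az":0},{"jaw":45,"x":7,"y":-48,"z":0,"ax":0,"ay":0,"az":0},{"jaw":45,"x":2,"y":-20,"z":0,"ax":0,"ay":0,"az":0},{"jaw":45,"x":0,"y":0,"z":0,"ax":0,"ay":0,"az":-8}]';  python3 -m crank '[{"jaw":45,"x":0,"y":0,"z":0,"ax":0,"ay":0,"az":-9},{"jaw":45,"x":0,"y":0,"z":0,"ax":0,"ay":0,"az":-8.5},{"jaw":45,"x":0,"y":0,"z":0,"ax":0,"ay":0,"az":0}]'
python3 - <<'E'
from h import *
print(readout.get_obs()['q'].round(2))
im,d,c=cap('wrist'); save('w5',im); np.savez('/tmp/w5',im=im,d=d,**{k:np.array(v) for k,v in c.items()})
goto([(.401,-.2386,.16),(.401,-.2386,.072)],103.5)
E
```

```text
t: 11.6
eef_pos: [0.4174, -0.2314, 0.2182]
tool_rot: [-0.001, 0.035, 0.999, -0.0]
contact_force: [-0.4, 0.3, -0.2]
gripper_width: 0.449
t: 11.98
eef_pos: [0.4185, -0.2296, 0.2182]
tool_rot: [-0.001, -0.117, 0.993, 0.0]
contact_force: [0.5, 0.4, 0.9]
gripper_width: 0.45
[-0.18  0.18  0.63  2.06 -0.13  0.94  2.32]
shift [19.1 -4.7 58.4]
shift [-0.1 -0.1 88. ]
turn [ 0.  -0.1 -0.2] or [-1.000e-01 -1.000e-01  1.798e+02]
```

View pics/w5.png

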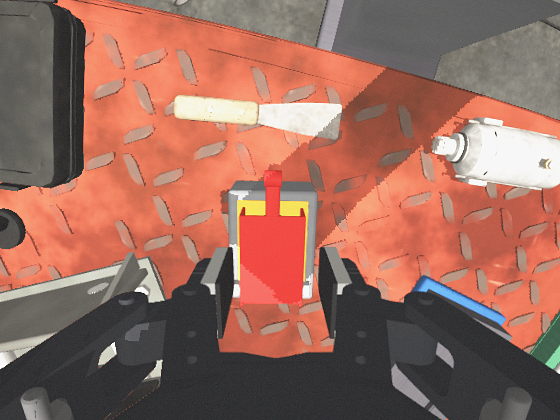

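The box is square to the tool. The bead is at about (273,180) and the hood spans columns 240–306. Now the bead and hood more exactly:

Run:
```python
from h import *
f=np.load('/tmp/w5.npz'); c={k:(f[k] if k in 'Rt' else float(f[k])) for k in ['fx','fy','cx','cy','k1','R','t']}; im,d=f['im'],f['d']
P,u,v=cloud(c,d); hsv=cv2.cvtColor(im,cv2.COLOR_RGB2HSV); H,S,V=[hsv[v,u][:,i].astype(int) for i in range(3)]
red=((H<6)|(H>174))&(S>150)&(P[:,2]>.06)&(u>225)&(u<325)&(v>160)&(v<310)
def rect(nm,Q):
    r=cv2.minAreaRect((Q[:,:2]*1000).astype(np.float32)); print(nm,len(Q),np.round(r[0],1),np.round(r[1],1),round(r[2],1),'z',np.round(np.percentile(Q[:,2],[2,50,98])*1000,1))
hood=red&(v>216); rect('hood',P[hood]); rect('hoodtop',P[hood&(P[:,2]>.085)])
rect('tab+bead',P[red&(v<210)])
for a in range(168,216,3):
    m=red&(v>=a)&(v<a+3)
    if m.sum(): print(a,u[m].min(),u[m].max(),P[m].mean(0).round(4),'zmax %.4f'%P[m,2].max())
g=(S<80)&(u>222)&(u<325)&(v>175)&(v<300)&(P[:,2]>.045)&(P[:,2]<.062); rect('housing',P[g|((H>18)&(H<35)&(S>100)&(u>222)&(u<325)&(v>175)&(v<300)&(P[:,2]>.045)&(P[:,2]<.062))])
```

```text
hood 4768 [ 474.3 -220.9] [84.8 54.9] 12.3 z [88.1 89.4 90.7]
hoodtop 4767 [ 474.2 -220.9] [84.6 54.9] 12.3 z [88.1 89.4 90.7]
tab+bead 627 [ 414.2 -234.3] [38.6 53.8] 12.7 z [86.3 90.  93.7]
168 265 280 [ 0.3956 -0.2386  0.0872] zmax 0.0890
171 264 281 [ 0.3967 -0.2383  0.09  ] zmax 0.0920
174 264 281 [ 0.3988 -0.2378  0.0921] zmax 0.0934
177 264 281 [ 0.401  -0.237   0.0928] zmax 0.0943
180 264 281 [ 0.4033 -0.2367  0.0931] zmax 0.0941
183 264 281 [ 0.4059 -0.2364  0.0921] zmax 0.0939
186 265 280 [ 0.4087 -0.2354  0.0897] zmax 0.0911
189 266 279 [ 0.4112 -0.2349  0.0892] zmax 0.0906
192 266 279 [ 0.4136 -0.2343  0.0894] zmax 0.0909
195 266 279 [ 0.4161 -0.2337  0.0892] zmax 0.0905
198 266 279 [ 0.4186 -0.2331  0.0893] zmax 0.0909
201 266 279 [ 0.4211 -0.2325  0.0892] zmax 0.0904
204 266 279 [ 0.4235 -0.232   0.0892] zmax 0.0906
207 242 302 [ 0.4278 -0.2329  0.0842] zmax 0.0912
210 241 303 [ 0.4302 -0.2317  0.0843] zmax 0.0910
213 240 304 [ 0.4322 -0.2315  0.0863] zmax 0.0904
housing 3155 [ 472.5 -221.7] [110.3  84.2] 12.3 z [49.2 54.5 57.1]
```

```bash
python3 -c "
from h import *
goto([(.4018,-.237,.11)],102.5)"; python3 -m crank '[{"jaw":45,"x":9,"y":-2,"z":30,"ax":0,"ay":0,"az":0.8},{"jaw":45,"x":9,"y":-1.5,"z":40,"ax":0,"ay":0,"az":0},{"jaw":45,"x":0,"y":0,"z":30,"ax":0,"ay":0,"az":0},{"jaw":45,"x":0,"y":0,"z":0,"ax":0,"ay":0,"az":0},{"jaw":45,"x":0,"y":0,"z":0,"ax":0,"ay":0,"az":0}]' 30; python3 -c "
from h import *
goto([(.4018,-.237,.072)],102.5)"
```

```text
shift [ 17.9  -3.4 108.4]
turn [ 0.  -0.1  0.8] or [ 1.000e-01  1.000e-01 -1.792e+02]
t: 12.65
eef_pos: [0.4031, -0.2377, 0.1198]
tool_rot: [0.0, -0.11, 0.994, -0.0]
contact_force: [-0.3, 0.2, 0.1]
gripper_width: 0.451
shift [ 1.1  1.  47.8]
turn [-0.   0.   0.1] or [-1.000e-01 -1.000e-01 -1.799e+02]
```

```bash
python3 -m crank '[{"jaw":45,"x":1,"y":1,"z":20,"ax":0,"ay":0,"az":0},{"jaw":45,"x":0,"y":0,"z":18,"ax":0,"ay":0,"az":0},{"jaw":45,"x":0,"y":0,"z":10,"ax":0,"ay":0,"az":0},{"jaw":45,"x":0,"y":0,"z":0,"ax":0,"ay":0,"az":0},{"jaw":25,"x":0,"y":0,"z":0,"ax":0,"ay":0,"az":0},{"jaw":0,"x":0,"y":0,"z":0,"ax":0,"ay":0,"az":0},{"jaw":0,"x":0,"y":0,"z":0,"ax":0,"ay":0,"az":0},{"jaw":0,"x":0,"y":0,"z":0,"ax":0,"ay":0,"az":0},{"jaw":0,"x":0,"y":0,"z":0,"ax":0,"ay":0,"az":0}]' 30
python3 - <<'E'
from h import *
goto([(.4018,-.237,.072)],102.5)
im,d,c=cap('wrist'); save('w6',im)
E
```

```text
t: 13.78
eef_pos: [0.4017, -0.2363, 0.0714]
tool_rot: [0.0, -0.111, 0.994, 0.0]
contact_force: [-0.2, 3.1, 5.7]
gripper_width: 0.153
shift [ 0.  -0.7 -0.6]
turn [0.  0.  0.2] or [-1.000e-01  0.000e+00 -1.798e+02]
```

View pics/w6.png

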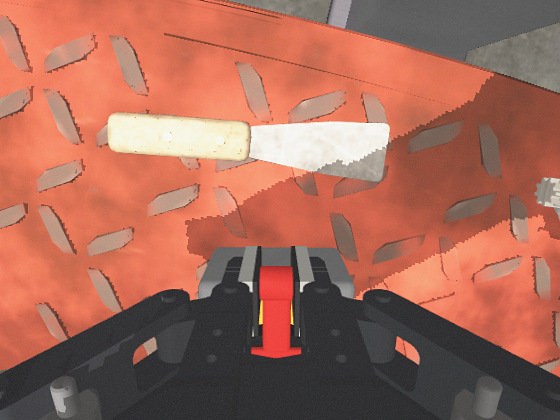

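The bead is pinched between the pads at about (276,285), with an opening of about 13 mm that matches the bead's 14 mm. Now I swing it up along the arc.

```bash
python3 -m crank '[{"jaw":0,"x":-4.3,"y":0,"z":-14.8,"ax":0,"ay":0,"az":0},{"jaw":0,"x":-7.5,"y":0,"z":-16.5,"ax":0,"ay":0,"az":0},{"jaw":0,"x":-10.1,"y":0,"z":-15.2,"ax":0,"ay":0,"az":0},{"jaw":0,"x":-12.3,"y":0,"z":-13.4,"ax":0,"ay":0,"az":0},{"jaw":0,"x":0,"y":0,"z":0,"ax":0,"ay":0,"az":0}]' 30
python3 - <<'E'
from h import *
im,d,c=cap('side'); save('s3',cv2.resize(im[230:400,180:380],None,fx=2,fy=2))
goto([(.4017+.0334*.976,-.2363+.0334*.216,.0714+.0599)],102.5)
E
```

```text
t: 14.45
eef_pos: [0.4352, -0.2289, 0.132]
tool_rot: [0.0, -0.111, 0.994, 0.0]
contact_force: [-4.1, 1.2, 2.1]
gripper_width: 0.16
shift [ 0.4 -0.   0.1]
turn [ 0.  -0.   0.2] or [   0.     0.  -179.8]
```

View pics/s3.png

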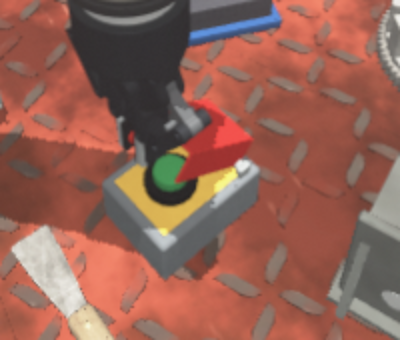

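The guard is rising with the fingers and the green button shows at (170,172) in the crop. I continue along the arc.

```bash
python3 -m crank '[{"jaw":0,"x":-14.2,"y":0,"z":-11.4,"ax":0,"ay":0,"az":0},{"jaw":0,"x":-15.9,"y":0,"z":-8.9,"ax":0,"ay":0,"az":0},{"jaw":0,"x":-17,"y":0,"z":-6.4,"ax":0,"ay":0,"az":0},{"jaw":0,"x":-17.9,"y":0,"z":-3.6,"ax":0,"ay":0,"az":0},{"jaw":0,"x":-18.1,"y":0,"z":-0.8,"ax":0,"ay":0,"az":0},{"jaw":0,"x":-10.1,"y":0,"z":0.8,"ax":0,"ay":0,"az":0},{"jaw":0,"x":0,"y":0,"z":0,"ax":0,"ay":0,"az":0},{"jaw":0,"x":0,"y":0,"z":0,"ax":0,"ay":0,"az":0}]' 30
python3 - <<'E'
from h import *
im,d,c=cap('side'); save('s4',cv2.resize(im[230:400,180:380],None,fx=2,fy=2))
goto([(.4017+.1274*.976,-.2363+.1274*.216,.0714+.0902)],102.5)
E
```

```text
t: 15.5
eef_pos: [0.5269, -0.2087, 0.1616]
tool_rot: [0.001, -0.111, 0.994, -0.0]
contact_force: [-0.4, 1.9, 6.4]
gripper_width: 0.152
shift [0.8 0.1 0. ]
turn [-0.   0.1  0.2] or [-2.000e-01 -1.000e-01 -1.798e+02]
```

View pics/s4.png

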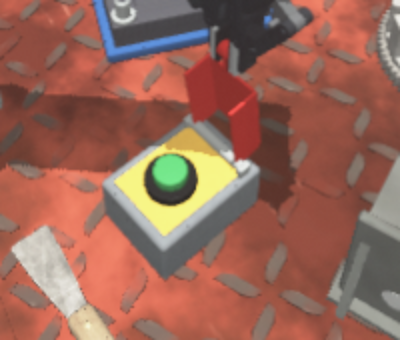

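The guard stands past vertical. I open the jaws so it falls back to its stop, then rise and move towards the front.

```bash
python3 -m crank '[{"jaw":30,"x":0,"y":0,"z":0,"ax":0,"ay":0,"az":0},{"jaw":50,"x":0,"y":0,"z":0,"ax":0,"ay":0,"az":0},{"jaw":50,"x":0,"y":0,"z":0,"ax":0,"ay":0,"az":0},{"jaw":50,"x":0,"y":0,"z":-20,"ax":0,"ay":0,"az":0},{"jaw":50,"x":0,"y":0,"z":-35,"ax":0,"ay":0,"az":0},{"jaw":20,"x":20,"y":0,"z":-15,"ax":0,"ay":0,"az":0},{"jaw":0,"x":40,"y":0,"z":0,"ax":0,"ay":0,"az":0},{"jaw":0,"x":30,"y":0,"z":0,"ax":0,"ay":0,"az":0},{"jaw":0,"x":0,"y":0,"z":0,"ax":0,"ay":0,"az":0},{"jaw":0,"x":0,"y":0,"z":0,"ax":0,"ay":0,"az":0}]' 30
python3 - <<'E'
from h import *
ex=np.array([np.cos(np.radians(12.4)),np.sin(np.radians(12.4))]); ey=np.array([-ex[1],ex[0]])
for n in ('wrist','side','scene'):
    im,d,c=cap(n); 
    if n!='scene': save('%s7'%n,im)
    P,u,v=cloud(c,d); hsv=cv2.cvtColor(im,cv2.COLOR_RGB2HSV); H,S,V=[hsv[v,u][:,i].astype(int) for i in range(3)]
    w=P[:,:2]-[.4725,-.2217]; lx,ly=w@ex,w@ey
    g=(H>50)&(H<85)&(S>90)&(abs(lx)<.06)&(abs(ly)<.045)&(P[:,2]>.05)&(P[:,2]<.1)
    if g.sum(): 
        Q=P[g]; r=cv2.minAreaRect((Q[:,:2]*1000).astype(np.float32)); t=Q[Q[:,2]>np.percentile(Q[:,2],95)-.004]; rt=cv2.minAreaRect((t[:,:2]*1000).astype(np.float32))
        print(n,'button',g.sum(),np.round(r[0],1),np.round(r[1],1),'top',np.round(rt[0],1),np.round(rt[1],1),np.percentile(Q[:,2],[2,50,95]).round(4))
    red=((H<6)|(H>174))&(S>150)&(P[:,2]>.064)&(lx>.0)&(lx<.25)&(abs(ly)<.05)
    if red.sum(): Q=P[red]; print(n,'guard',red.sum(),'lx',np.percentile(lx[red],[2,50,98]).round(3),'z',np.percentile(Q[:,2],[2,50,98]).round(3), 'bead z/lx', Q[:,2].max().round(3), lx[red][Q[:,2].argmax()].round(3))
E
```

```text
t: 16.8
eef_pos: [0.4387, -0.2281, 0.2314]
tool_rot: [0.0, -0.111, 0.994, -0.0]
contact_force: [0.2, 0.8, -0.3]
gripper_width: 0.001
wrist button 837 [ 462.5 -223.2] [31.8 28.8] top [ 461.5 -224.3] [28.8 28.3] [0.0671 0.0761 0.0774]
wrist guard 240 lx [0.091 0.095 0.098] z [0.111 0.12  0.131] bead z/lx 0.132 0.096
side button 268 [ 461.3 -223. ] [31.2 28.5] top [ 460.7 -222.7] [27.6 27.4] [0.0676 0.077  0.079 ]
side guard 1499 lx [0.049 0.08  0.109] z [0.066 0.105 0.16 ] bead z/lx 0.163 0.11
scene button 154 [ 458.8 -225. ] [28.3 28.2] top [ 459.4 -224.7] [26.6 26.5] [0.0656 0.0754 0.0783]
scene guard 944 lx [0.047 0.083 0.107] z [0.066 0.101 0.159] bead z/lx 0.162 0.11
```

View pics/side7.png

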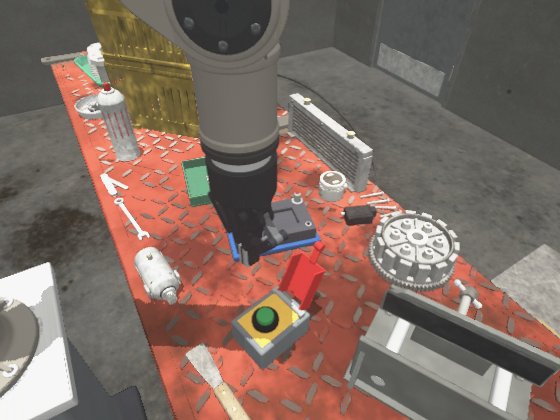

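The guard rests at its stop: the bead is about 70 mm behind the hinge and 155 mm high, as expected for 2.0 rad. The button top is at (0.461, -0.2235, 0.0775).

```bash
python3 -c "
from h import *
goto([(.461,-.2235,.0775)])"; python3 -m crank '[{"jaw":0,"x":-11,"y":0,"z":20,"ax":0,"ay":0,"az":0},{"jaw":0,"x":-11,"y":0,"z":40,"ax":0,"ay":0,"az":0},{"jaw":0,"x":0,"y":0,"z":45,"ax":0,"ay":0,"az":0},{"jaw":0,"x":0,"y":0,"z":30,"ax":0,"ay":0,"az":0},{"jaw":0,"x":0,"y":0,"z":10,"ax":0,"ay":0,"az":0},{"jaw":0,"x":0,"y":0,"z":0,"ax":0,"ay":0,"az":0},{"jaw":0,"x":0,"y":0,"z":0,"ax":0,"ay":0,"az":0}]' 30; python3 -c "
from h import *
goto([(.461,-.2235,.0775)])"
```

```text
shift [-22.7  -0.4 153.6]
t: 17.82
eef_pos: [0.4603, -0.224, 0.0873]
tool_rot: [0.001, -0.111, 0.994, -0.0]
contact_force: [0.3, -0.1, -0.1]
gripper_width: -0.003
shift [-0.7  0.3  9.8]
```

```bash
python3 -m crank '[{"jaw":0,"x":0,"y":0,"z":6,"ax":0,"ay":0,"az":0},{"jaw":0,"x":0,"y":0,"z":4,"ax":0,"ay":0,"az":0},{"jaw":0,"x":0,"y":0,"z":3,"ax":0,"ay":0,"az":0},{"jaw":0,"x":0,"y":0,"z":2,"ax":0,"ay":0,"az":0},{"jaw":0,"x":0,"y":0,"z":0,"ax":0,"ay":0,"az":0}]'; python3 -m crank '[{"jaw":0,"x":0,"y":0,"z":1,"ax":0,"ay":0,"az":0},{"jaw":0,"x":0,"y":0,"z":0,"ax":0,"ay":0,"az":0}]';python3 -m crank '[{"jaw":0,"x":0,"y":0,"z":1,"ax":0,"ay":0,"az":0},{"jaw":0,"x":0,"y":0,"z":0,"ax":0,"ay":0,"az":0}]'
```

```text
t: 18.45
eef_pos: [0.4597, -0.2235, 0.0713]
tool_rot: [0.0, -0.11, 0.994, 0.0]
contact_force: [0.2, 1.0, 3.9]
gripper_width: -0.0
t: 18.7
eef_pos: [0.4597, -0.2236, 0.071]
tool_rot: [0.0, -0.11, 0.994, 0.0]
contact_force: [-0.9, 1.9, 11.9]
gripper_width: -0.003
t: 18.95
eef_pos: [0.4597, -0.2236, 0.0708]
tool_rot: [0.001, -0.11, 0.994, 0.001]
contact_force: [-5.0, 3.7, 23.4]
gripper_width: -0.003
```

The button has bottomed out: z stopped at 0.0708 and the force rose to 23 N, well over the 5 N needed. I retract and do the final check.

```bash
python3 -m crank '[{"jaw":0,"x":0,"y":0,"z":-5,"ax":0,"ay":0,"az":0},{"jaw":0,"x":0,"y":0,"z":-25,"ax":0,"ay":0,"az":0},{"jaw":0,"x":0,"y":0,"z":-50,"ax":0,"ay":0,"az":0},{"jaw":0,"x":0,"y":0,"z":-55,"ax":0,"ay":0,"az":0},{"jaw":0,"x":0,"y":0,"z":-50,"ax":0,"ay":0,"az":0},{"jaw":0,"x":0,"y":0,"z":0,"ax":0,"ay":0,"az":0},{"jaw":0,"x":0,"y":0,"z":0,"ax":0,"ay":0,"az":0}]'
python3 - <<'E'
from h import *
ims=[]
for n in ('scene','side'):
    im,d,c=cap(n); ims.append(im); P,u,v=cloud(c,d); hsv=cv2.cvtColor(im,cv2.COLOR_RGB2HSV); H,S,V=[hsv[v,u][:,i].astype(int) for i in range(3)]
    ex=np.array([np.cos(np.radians(12.4)),np.sin(np.radians(12.4))]); ey=np.array([-ex[1],ex[0]]); w=P[:,:2]-[.4725,-.2217]; lx,ly=w@ex,w@ey
    g=(H>50)&(H<85)&(S>90)&(abs(lx)<.06)&(abs(ly)<.045)&(P[:,2]>.05)&(P[:,2]<.1); print(n,'button z',np.percentile(P[g,2],[50,95]) if g.sum() else None)
    red=((H<6)|(H>174))&(S>150)&(P[:,2]>.064)&(lx>0)&(lx<.25)&(abs(ly)<.05); print('guard zmax',P[red,2].max() if red.sum() else None)
    for nm,x,y,r in(('bracket',.5908,.225,.06),('piston',.785,.05,.05)):
        m=(abs(P[:,0]-x)<r)&(abs(P[:,1]-y)<r)&(S<70)&(P[:,2]>.008)&(P[:,2]<.06); Q=P[m]
        if m.sum()>5: print(nm,m.sum(),np.round(cv2.minAreaRect((Q[:,:2]*1000).astype(np.float32)),1) if 0 else cv2.minAreaRect((Q[:,:2]*1000).astype(np.float32)),np.percentile(Q[:,2],98))
cv2.imwrite('pics/fin.png',cv2.resize(np.vstack(ims),None,fx=.7,fy=.7)[:,:,::-1])
print(readout.get_obs()['contact_force'],readout.get_obs()['t'])
E
```

```text
t: 19.82
eef_pos: [0.4587, -0.2232, 0.2534]
tool_rot: [-0.0, -0.111, 0.994, 0.0]
contact_force: [-0.1, 1.2, 0.1]
gripper_width: 0.003
scene button z [0.07527529 0.07859491]
guard zmax 0.16229374735544755
bracket 575 ((590.5062255859375, 222.89620971679688), (53.929473876953125, 112.64899444580078), 77.29954528808594) 0.049326069548388904
piston 452 ((786.6143798828125, 46.39628601074219), (83.72328186035156, 62.27493667602539), 3.0773868560791016) 0.05250281933405707
side button z [0.07711261 0.07894788]
guard zmax 0.16270080303876033
bracket 201 ((557.7007446289062, 232.39488220214844), (48.94672775268555, 42.8032112121582), 77.72039031982422) 0.048948899201106164
piston 645 ((793.9922485351562, 47.73350524902344), (64.39964294433594, 62.665489196777344), 28.572124481201172) 0.05194667925053607
[ 0.57113458  0.16856156 -0.28101855] 19.925
```

View pics/fin.png

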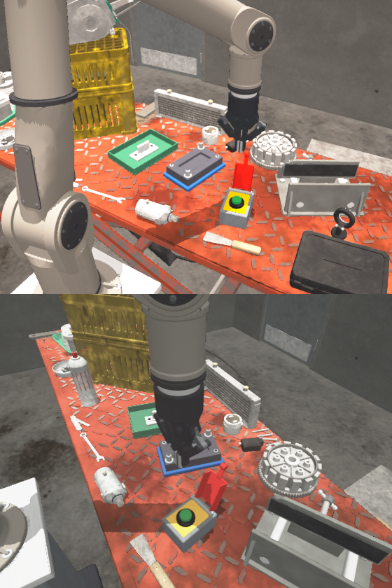

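The final pictures show the bracket flat in the tray at (145,147), the guard up at (243,175), the button back up, the piston standing at (210,132), and the gripper clear of everything.

```bash
python3 -c "
from station import ticket
print(ticket.hand_in())"
```

```text
the job is handed in; nothing more can be done
None
```

The job is done and handed in at about 20 s of robot time. I viewed 10 pictures.

- **Bracket:** I lifted it out of the die by its web, lowered it onto the tray floor until contact (about 12 N), and then let go. It lies flat and central: the flange top measured 12.6 mm (13 expected) and the web top 47 mm (48 expected).
- **Guard:** I swung it up by the bead past vertical and released it, and it fell back to its stop. The top of the bead is at 162 mm, as a guard angle of 2.0 rad would give, and it was still there in the last pictures.
- **Button:** I pressed it with the shut fingers until it bottomed out. The fingertips went from 77.5 mm (button top) to 70.8 mm with the force rising to 23 N, and it sprang back afterwards. I inferred the full press from force and height, since the joint itself can't be read.
- **Piston:** It was not touched. It is standing near (0.785, 0.05), where it was seen before, but the last rough fits of it scatter by several millimetres.
- **End state:** The gripper is clear of everything, with contact force near zero. In the last check, the side camera's bracket outline was no use because the arm hid part of it. The scene camera agreed with the earlier placing to about 2 mm.

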